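# Put the check weights back in their tray

### The job

The bench scale has been checked: put its four metal check weights back in the weight tray, each set upright and fully down in the well bored for its size (the two middle-sized ones may go in either of the two middle-sized wells). Set them in, do not drop them, and leave the tin of clips and the sealant bottle standing where they are.

Things in the scene. Friction and masses are not known exactly. Their poses are not given: they have to be found in the camera images.
- weight_500: the largest pale silver-grey metal check weight of 500 g: plain upright cylinder 38 mm across and 41 mm high, topped by a waisted knob up to 20 mm across, 58 mm high over all; origin at the centre of its underside, z up along its axis; stands upright on the bench anywhere among the other things
- weight_200_a: a middle-sized pale silver-grey metal check weight of 200 g: plain upright cylinder 29 mm across and 31 mm high, topped by a waisted knob up to 16 mm across, 44 mm high over all; origin at the centre of its underside, z up along its axis; stands upright on the bench anywhere among the other things; its twin is weight_200_b
- weight_200_b: a middle-sized pale silver-grey metal check weight of 200 g: plain upright cylinder 29 mm across and 31 mm high, topped by a waisted knob up to 16 mm across, 44 mm high over all; origin at the centre of its underside, z up along its axis; stands upright on the bench anywhere among the other things; twin of weight_200_a
- weight_100: the smallest pale silver-grey metal check weight of 100 g: plain upright cylinder 23 mm across and 25 mm high, topped by a waisted knob up to 12 mm across, 35 mm high over all; origin at the centre of its underside, z up along its axis; stands upright on the bench anywhere among the other things
- well_500: pale beech block, 67 x 67 x 34 mm high, fixed in the tray; in its top one round well for the largest weight: 43 mm across, 18 mm deep, rim bevelled out to 49 mm. Origin: centre of the block's underside (4 mm above the bench), below the well; well floor 16 mm above it; z up, x, y along the sides. Fixed grey tray (146 mm square, 18 high): four blocks 2 by 2, any order
- well_200_a: pale beech block, 67 x 67 x 34 mm high, fixed in the tray; in its top one round well for a middle-sized weight: 34 mm across, 14 mm deep, rim bevelled out to 40 mm. Origin: centre of the block's underside (4 mm above the bench), below the well; well floor 20 mm above it; z up, x, y along the sides; same as well_200_b
- well_200_b: pale beech block, 67 x 67 x 34 mm high, fixed in the tray; in its top one round well for a middle-sized weight: 34 mm across, 14 mm deep, rim bevelled out to 40 mm. Origin: centre of the block's underside (4 mm above the bench), below the well; well floor 20 mm above it; z up, x, y along the sides; same as well_200_a
- well_100: pale beech block, 67 x 67 x 34 mm high, fixed in the tray; in its top one round well for the smallest weight: 28 mm across, 10 mm deep, rim bevelled out to 34 mm. Origin: centre of the block's underside (4 mm above the bench), below the well; well floor 24 mm above it; z up, x, y along the sides
- tin_clips: closed round tin of clips, grey with a white lid, 56 mm across, 41 mm high, not to be moved; origin at the centre of its underside. It, the sealant bottle and a small white label roll (58 mm across, 26 mm high, lying flat) stand among the weights; all these centres are at least 70 mm apart
- seal_bottle: white and orange sealant bottle with a pointed nozzle standing upright, 42 mm across, 128 mm high, not to be moved; origin at the centre of its underside
Mind the look-alikes: they are no part of the job. What is shaped like the weight_200_b but green or orange is not meant.

How it is judged:
By the outcome, as a careful person would: the job done as asked, in the order asked, and still so for the second after the job is handed in, with the robot touching nothing.
It also fails if it takes over 99 s, if anything falls off the work surface, if the arm or the gripper's body presses on something with over 40 N, if the wrist force passes 120 N, or if a joint passes its speed limit or range.

### The arm

A 6-joint arm with a two-finger parallel gripper is mounted at the origin on a cart in front of the work surface, level with it; the furniture and walls round the work are solid. World frame = base frame: x ahead of the robot, y to its left, z up, the work surface at z = 0. Lengths are in mm, angles in rad, forces in N, time in s.
With the tool pointing down it reaches from about 400 to 925 mm from the base axis. Payload 3.4 kg.
Tool frame: the origin (TCP) lies on the centre line of the jaws, within the pads' length; the fingertips stand 22 mm ahead of it and the grasp point (between the pads) lies 3 mm ahead of it (ctrl.tips_ahead is the distance from the TCP to the fingertips, in mm); z points along the fingers, y is the line along which they close (so a half turn about z gives the same grasp; the last joint's range is limited). The gripper opens to 85 mm and grips with 20 to 120 N. Pads are 22 mm wide; open, the fingers measure 114 mm over their backs; the gripper's body (76 mm by 85 mm) begins 54 mm behind the grasp point. The pads swing forward as they close: fully open they stand 13 mm farther back than shut.
Start: joints at [-0.073, 0.307, 1.506, -0, 1.328, -0.073], TCP at [575.005, -0.025, 253.305] pointing down, gripper open.
Joint ranges: [-3.12, 3.12], [-1.05, 2.28], [0.14, 2.33], [-1.42, 4.57], [0.1, 2.73], [-2.68, 2.68]. Speed limits (rad/s): [2.57, 2.57, 3.14, 3.14, 3.14, 3.14].

### API

Orientations are given as a rotation vector (axis times angle).
In Python, from plant import ctrl gives the robot as it stands.
- The arm moves only by the tool send_rows, never from a script. Its argument "plan" is a list of rows, each a list of 7 numbers: the shift along the tool's x, y, z in cm, then the turn, a rotation vector about the tool's x, y, z in degrees, then the closure, from -1 (fully open) to 1 (shut). In form: [[tx, ty, tz, wx, wy, wz, jaw], ...]. A call has 1 to 8 rows; each row shifts and turns the commanded pose from where the row before left it, along the tool's axes as they then stand; what a row does not reach is not made up. A row lasts 1/10 s, in which the tool goes at most 50 mm and 8.59 degrees, less where a joint would pass 70% of its speed; a pose out of reach is approached as far as the arm can. A call with a gripper value outside its range is refused whole. The fingers move at their own pace and stop on an object; "grip_force" is the grip in N (left out, the last holds). Time passes only in rows, so rows that do not move let the fingers close. It gives the time, the measured TCP pose, the force, the opening and the grip force at its end, in the units of the state.
- ctrl.get_obs(): the state, without advancing time (a new reading comes with each control period).
- ctrl.read_camera(name): name is "scene" or "side" or "wrist"; returns (picture, depth): 384x512x3 uint8, red, green, blue; 384x512 float32, mm along the optical axis (not along the pixel's ray), 0 where there is no reading.
- ctrl.get_calibration(name): a dict with "K" (3x3 intrinsics, pixels), "rvec" (rotation vector, rad) and "tvec" (3), from world to camera coordinates, as OpenCV has them. Camera axes: x right, y down, z forward; pixel columns grow to the right and rows downward; lengths in mm; the calibration is good to about 2 mm. The wrist camera is an equidistant fisheye: a pixel r from the principal point sees the ray r / f radians off the axis. A picture is of the moment at which its call begins: read the wrist's pose just before it. get_calibration takes no time and is no camera call; for the wrist camera it gives the pose at the moment of the call.
- ctrl.hand_in(): hands the job in; it is judged then, once.
Trained networks look in the newest picture that a camera, given by its name, has taken for a name from the list of things; names that differ only in an ending like _2 or _b are one class to them, and where a whole thing is asked for, a point or a joint stands for the part that bears it (a point fixed in the world has none). Each returns a list of dicts, best first, with "conf" (0 to 1); they miss things now and then, are a little off and sometimes report something else, mostly with a low value. They report only what shows in the picture. A call takes as long as a camera call. They do not tell look-alikes from the thing itself.
- ctrl.trace(camera, target): "region" (384x512 bool, what is visible of it) and "rect" ([left, top, right, bottom] in pixels, round what is visible of it).
The state is a dict: "t": time; "qpos": joint angles; "dq": joint speeds; "effort": joint torques, N m; "position": TCP position; "eef_rot": TCP orientation; "contact_force": force on the tool from outside, world axes, zero at the start; "moment": the same for the moment, N m; "gripper_width": finger opening in mm; "grasp_force": force on a finger pad.
Only numpy, scipy, OpenCV 4.12 (cv2) and the standard library are available. Lean on these libraries where they do the work, as an engineer would, in place of code of your own. Each camera call takes 0.05 s, during which the arm holds its last target. There are 200 camera calls.

## Working session

There is one attempt and no reset: what is moved stays moved. The work goes in short steps, Python scripts to look and compute and a tool call to move; the robot and the scene stay as the last step left them, time stands still between calls to the robot, and variables do not carry over. Pictures are saved under pics/ and viewed, at most 14 in all, crops included, and the job is handed in when it is done.

Besides the shell and the picture viewer there is one more tool, called as name([rows], argument=value, ...), one row to a line, values as JSON. send_rows: Moves the arm, as the interface text tells. Its arguments: {"type":"object","properties":{"plan":{"type":"array"},"grip_force":{"type":"number"}},"required":["plan"]}

```bash
ls; mkdir -p pics
python3 - <<'E'
from plant import ctrl
import cv2,numpy as np
o=ctrl.get_obs();print(o['t'],o['position'],o['eef_rot'],o['gripper_width'])
for n in ["scene","side"]:
    p,d=ctrl.read_camera(n);np.savez(f"pics/{n}0.npz",p=p,d=d);cv2.imwrite(f"pics/{n}0.png",p[:,:,::-1])
    c=ctrl.get_calibration(n);print(n,c['K'],c['rvec'],c['tvec'])
    for k in ["weight_500","weight_200_a","weight_100","well_500","well_200_a","well_100","tin_clips","seal_bottle"]:
        for r in ctrl.trace(n,k): print(k,round(r['conf'],2),r['rect'],r['region'].sum())
E
```

```text
pics
0.0 [5.74346894e+02 3.88589399e-02 2.52364602e+02] [-2.22030271e+00 -2.22034839e+00  2.08565863e-03] 85.40948051522138
scene [[422.19257947   0.         256.51528867]
 [  0.         422.19257947 190.67228094]
 [  0.           0.           1.        ]] [ 2.06300315 -0.48870176  0.30198485] [-508.3683326   117.70809196  789.92443039]
weight_500 0.61 [322.8, 242.7, 345.0, 272.9] 601
weight_500 0.44 [217.3, 199.5, 231.0, 218.8] 176
weight_200_a 0.77 [321.7, 186.6, 336.1, 209.6] 218
weight_200_a 0.77 [254.2, 191.4, 269.1, 211.8] 246
weight_200_a 0.69 [288.0, 184.3, 295.1, 201.2] 211
weight_200_a 0.49 [236.7, 174.0, 251.3, 197.5] 221
weight_100 0.61 [322.8, 242.7, 345.0, 272.9] 601
weight_100 0.44 [217.3, 199.5, 231.0, 218.8] 176
well_500 0.78 [175.1, 139.5, 207.0, 157.9] 323
well_500 0.69 [209.3, 138.4, 243.2, 165.1] 474
well_200_a 0.69 [322.4, 241.1, 347.5, 276.8] 639
well_200_a 0.66 [181.7, 147.8, 218.5, 169.8] 559
well_200_a 0.53 [200.0, 133.1, 228.8, 143.1] 249
well_100 0.78 [175.1, 139.5, 207.0, 157.9] 323
well_100 0.69 [209.3, 138.4, 243.2, 165.1] 474
tin_clips 0.87 [219.8, 222
[... 230 characters left out ...]
          1.        ]] [ 0.01548298  2.74430968 -1.48185531] [ 547.0568342    61.81167012 1238.74377297]
weight_500 0.67 [248.0, 137.8, 260.8, 156.9] 192
weight_500 0.64 [288.1, 182.6, 298.6, 195.9] 106
weight_200_a 0.74 [258.1, 192.3, 272.0, 212.1] 158
weight_200_a 0.64 [206.1, 169.4, 219.5, 182.1] 158
weight_200_a 0.55 [259.5, 178.6, 267.3, 192.0] 134
weight_200_a 0.44 [231.0, 177.9, 239.9, 196.3] 152
weight_100 0.67 [248.0, 137.8, 260.8, 156.9] 192
weight_100 0.64 [288.1, 182.6, 298.6, 195.9] 106
well_200_a 0.65 [272.7, 224.6, 304.5, 246.6] 559
well_200_a 0.64 [247.0, 242.1, 281.4, 274.7] 791
tin_clips 0.74 [286.5, 158.7, 305.3, 180.7] 342
seal_bottle 0.62 [286.5, 117.2, 299.6, 153.6] 414
```

Run:
```python
import cv2
a=cv2.imread('pics/scene0.png')[120:320,150:410];b=cv2.imread('pics/side0.png')[100:290,180:340]
cv2.imwrite('pics/a.png',cv2.resize(a,(780,600),interpolation=cv2.INTER_CUBIC))
cv2.imwrite('pics/b.png',cv2.resize(b,None,fx=3.15,fy=3.15,interpolation=cv2.INTER_CUBIC))
```

```text
(no output)
```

View pics/a.png

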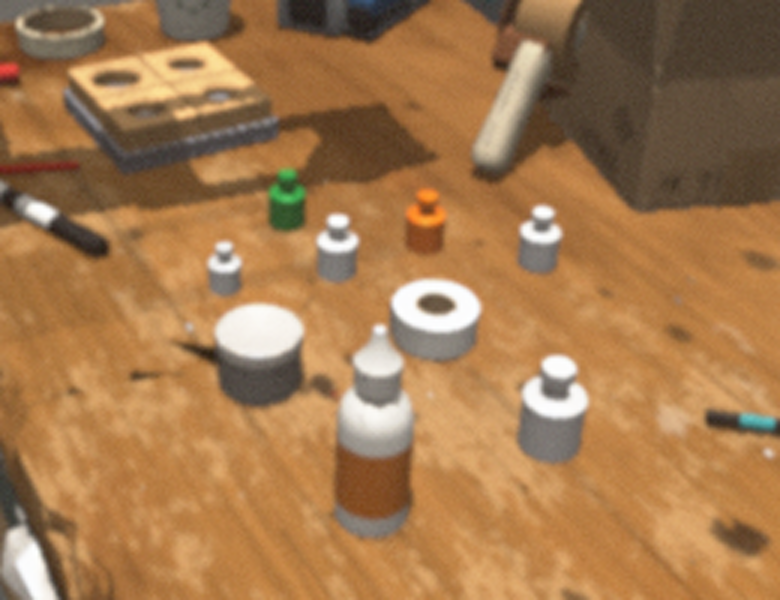

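View pics/b.png

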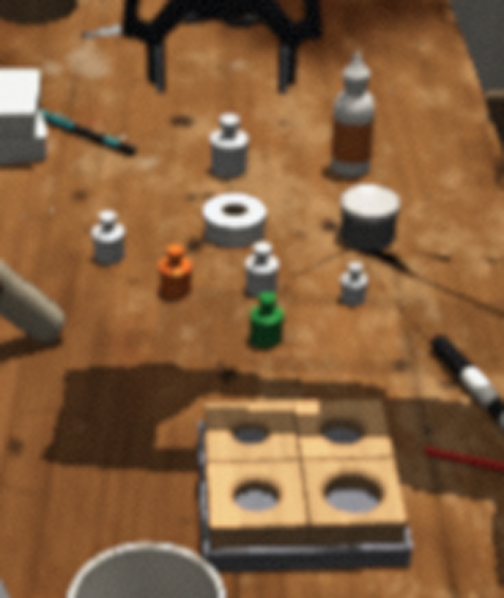

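The scene picture shows the silver weights: 500 at about (333,257), the 200s at (262,202) and (330,200), and the 100 at (225,209). The green one at (246,187) and the orange one at (291,193) are look-alikes, ruled out by colour. The tray is at about (205,152). Next I triangulate from both views.

```bash
cat > h.py <<'E'
import numpy as np,cv2
from plant import ctrl
def rt(c): return cv2.Rodrigues(np.array(c['rvec'],float))[0],np.array(c['tvec'],float).ravel()
def ray(c,uv,fish=False):
    """camera centre, world directions for pixels uv (n,2)"""
    K=np.array(c['K']);R,t=rt(c);uv=np.atleast_2d(uv).astype(float)
    x=(uv[:,0]-K[0,2])/K[0,0];y=(uv[:,1]-K[1,2])/K[1,1]
    if fish:
        r=np.hypot(x,y)+1e-12;d=np.c_[x/r*np.sin(r),y/r*np.sin(r),np.cos(r)]
    else: d=np.c_[x,y,np.ones_like(x)]
    return -R.T@t,d@R
def plane(c,uv,z,fish=False):
    o,d=ray(c,uv,fish);return o+d*((z-o[2])/d[:,2])[:,None]
def tri(rays):
    A=np.zeros((3,3));b=np.zeros(3)
    for o,d in rays:
        d=np.ravel(d)/np.linalg.norm(d);P=np.eye(3)-np.outer(d,d);A+=P;b+=P@o
    p=np.linalg.solve(A,b)
    return p,[np.linalg.norm(np.cross(p-o,np.ravel(d)/np.linalg.norm(d))) for o,d in rays]
def proj(c,p,fish=False):
    K=np.array(c['K']);R,t=rt(c);q=np.atleast_2d(p)@R.T+t
    if fish:
        rr=np.hypot(q[:,0],q[:,1]);s=np.arctan2(rr,q[:,2])/(rr+1e-9)
        return np.c_[q[:,0]*s*K[0,0]+K[0,2],q[:,1]*s*K[1,1]+K[1,2]]
    return np.c_[q[:,0]/q[:,2]*K[0,0]+K[0,2],q[:,1]/q[:,2]*K[1,1]+K[1,2]]
def cloud(c,d,m,fish=False):
    v,u=np.nonzero(m&(d>0));o,r=ray(c,np.c_[u,v],fish);R,t=rt(c)
    return o+r*(d[v,u]/(r@R[2]))[:,None]
E
python3 - <<'E'
from h import *
np.set_printoptions(precision=1,suppress=True)
cs=ctrl.get_calibration("scene");cd=ctrl.get_calibration("side")
# knob-top / base centres (crop pixels)
S={'500':((559,362),(551,450)),'200L':((338,220),(337,270)),'200R':((543,212),(539,262)),'100':((224,246),(225,286)),'bottle':((380,330),(371,515)),'tin':((260,333),(260,378)),'roll':((436,303),(434,340))}
D={'500':((230,121),(229,168)),'200L':((262,248),(261,289)),'200R':((107,217),(108,256)),'100':((354,268),(353,298)),'bottle':((358,60),(351,165)),'tin':((370,202),(368,232)),'roll':((235,209),(234,232))}
f=lambda p:np.array(p)/3+[150,120]
g=lambda p:np.array(p)/3.15+[180,100]
for k in S:
    for i,n in enumerate(('top','base')):
        p,e=tri([ray(cs,f(S[k][i])),ray(cd,g(D[k][i]))]);print(k,n,p,np.array(e[:1]))
for n,c,F,L in(('scene',cs,f,[(118,78),(188,64),(150,108),(220,96)]),('side',cd,g,[(353,492),(257,494),(342,432),(251,433)])):
    print(n,'wells at z38',plane(c,np.array([F(q) for q in L]),38))
for (n,c,F) in(('scene',cs,f),('side',cd,g)):
    z=np.load(f'pics/{n}0.npz')
    P=cloud(c,z['d'],np.ones((384,512),bool))
    s=P[(P[:,2]>34)&(P[:,2]<42)&(P[:,0]>500)&(P[:,0]<900)&(P[:,1]>50)]
    print(n,len(s),s.mean(0) if len(s) else '',cv2.minAreaRect(s[:,:2].astype(np.float32)))
p,d=ctrl.read_camera("wrist");c=ctrl.get_calibration("wrist");print(c)
np.savez('pics/w0.npz',p=p,d=d,**{k:c[k] for k in c});cv2.imwrite('pics/w0.png',p[:,:,::-1])
E
```

```text
500 top [ 564.2 -316.7   58.1] [2.1]
500 base [ 563.  -324.5   -1.8] [0.1]
200L top [536.1 -95.2  43.7] [0.7]
200L base [536.5 -94.7   0.3] [1.]
200R top [ 677.3 -149.3   43.2] [0.5]
200R base [ 678.3 -150.5    0. ] [0.7]
100 top [454.7 -77.6  34. ] [0.5]
100 base [453.8 -79.    1. ] [0.7]
bottle top [ 437.6 -320.5  124.1] [2.1]
bottle base [ 435.9 -326.9    1.1] [0.3]
tin top [ 431.2 -187.7   37.7] [0.9]
tin base [ 430.6 -189.2    3.3] [0.5]
roll top [ 559.  -193.9   26. ] [0.7]
roll base [ 558.8 -196.9   -2.2] [0.3]
scene wells at z38 [[479.8 214.5  38. ]
 [547.4 216.5  38. ]
 [483.9 145.5  38. ]
 [547.  142.   38. ]]
side wells at z38 [[479.2 222.5  38. ]
 [547.4 224.4  38. ]
 [482.1 155.7  38. ]
 [550.3 156.8  38. ]]
scene 953 [603.6 378.8  38. ] ((701.516845703125, 906.8224487304688), (1699.57275390625, 399.6402587890625), 89.8561019897461)
side 1958 [617.3 233.5  38.6] ((712.978271484375, 253.87210083007812), (363.7190246582031, 416.6876220703125), 79.85733032226562)
{'K': array([[297.3,   0. , 260.3],
       [  0. , 297.3, 192.6],
       [  0. ,   0. ,   1. ]]), 'rvec': array([-2.9, -0. ,  0. ]), 'tvec': array([-573.8,  -37.7,  379.4])}
```

View pics/w0.png

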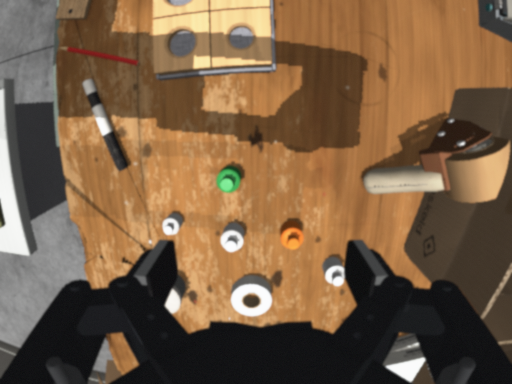

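The wrist view agrees with the other two: 100 at (172,222), 200s at (232,237) and (335,270), green at (229,180), orange at (291,236), near wells at (181,42) and (242,36). Now I look at the tray with the wrist camera.

send_rows([
  [4.5,-3,0,0,0,0,-1],
  [4.5,-3,0,0,0,0,-1],
  [0,0,0,0,0,0,-1],
  [0,0,0,0,0,0,-1],
])

```text
t: 1.35
position: [519.1, 84.0, 253.6]
eef_rot: [2.218, 2.224, 0.0]
contact_force: [-0.4, -0.1, -0.9]
gripper_width: 85.4
grasp_force: 0.0
```

```bash
cat > wl.py <<'E'
from h import *
import sys
np.set_printoptions(precision=1,suppress=True)
def wells(tag):
    o=ctrl.get_obs();p,d=ctrl.read_camera("wrist");c=ctrl.get_calibration("wrist")
    print(o['t'],o['position'],ctrl.tips_ahead)
    np.savez(f'pics/{tag}.npz',p=p,d=d,**{k:c[k] for k in c});cv2.imwrite(f'pics/{tag}.png',p[:,:,::-1])
    P=cloud(c,d,np.ones((384,512),bool),True)
    s=P[(P[:,2]>30)&(P[:,2]<46)&(P[:,0]>430)&(P[:,0]<600)&(P[:,1]>100)&(P[:,1]<270)]
    print('top z',np.median(s[:,2]),len(s),cv2.minAreaRect(s[:,:2].astype(np.float32)))
    # rectified top view of block-top plane, 0.5 mm/px
    xs=np.arange(430,600,.5);ys=np.arange(270,100,-.5);X,Y=np.meshgrid(xs,ys)
    uv=proj(c,np.c_[X.ravel(),Y.ravel(),np.full(X.size,38.)],True).astype(np.float32).reshape(*X.shape,2)
    cv2.imwrite(f'pics/{tag}r.png',cv2.remap(p,uv,None,cv2.INTER_LINEAR)[:,:,::-1])
    di=cv2.remap(d,uv,None,cv2.INTER_NEAREST)
    R,t=rt(c);exp=(np.c_[X.ravel(),Y.ravel(),np.full(X.size,38.)]@R[2]+t[2]).reshape(X.shape)
    deep=((di-exp)>3).astype(np.uint8)
    n,l,st,ce=cv2.connectedComponentsWithStats(deep)
    for i in range(1,n):
        if 300<st[i,4]<12000: print('hole',430+ce[i,0]/2,270-ce[i,1]/2,'w,h',st[i,2:4]/2,'area dia',2*np.sqrt(st[i,4]/4/np.pi))
E
python3 - <<'E'
from wl import *
z=np.load('pics/w0.npz')
for k in [(564,-318,58),(536.2,-95,44),(678,-150,44),(454.3,-78.3,35)]: print(k,proj(z,k,True))
wells('w1')
E
```

```text
(564, -318, 58) [[254.1 371.8]]
(536.2, -95, 44) [[230.  245.8]]
(678, -150, 44) [[337.8 280.9]]
(454.3, -78.3, 35) [[167.3 229.5]]
1.35 [519.1  84.  253.6] 22.0
top z 38.57591712828935 11058 ((516.7991943359375, 186.3668670654297), (137.05819702148438, 137.20408630371094), 2.1189358234405518)
hole 481.44032921810697 218.7362676686348 w,h [42.5 42. ] area dia 42.17859592116843
hole 549.8707590569293 221.29427832087407 w,h [36.  33.5] area dia 33.272838534564855
hole 483.7848372358652 150.37892632781268 w,h [34.  35.5] area dia 33.387441073188505
hole 551.9504373177842 152.69262807163682 w,h [28.  28.5] area dia 27.645289593840058
```

View pics/w1r.png

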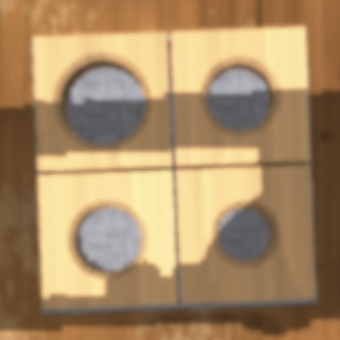

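The wells are clear: 500 well at (481,219), 200 wells at (550,221) and (484,150), 100 well at (552,153), top about z = 38, yaw about 2°. Next I look over the weights with the wrist camera, from two places.

send_rows([
  [-4.5,0.6,0,0,0,0,-1],
  [-4.5,0.6,0,0,0,0,-1],
  [-4.5,0.6,0,0,0,0,-1],
  [-4.5,0.6,0,0,0,0,-1],
  [-4.5,0.6,0,0,0,0,-1],
  [-4.5,0.6,0,0,0,0,-1],
  [-4.5,0,0,0,0,0,-1],
  [0,0,0,0,0,0,-1],
])

```text
t: 2.2
position: [556.1, -239.8, 253.0]
eef_rot: [2.227, 2.211, -0.003]
contact_force: [-0.3, -0.2, 0.3]
gripper_width: 85.6
grasp_force: 0.0
```

```bash
cat > wt.py <<'E'
from h import *
np.set_printoptions(precision=1,suppress=True)
G={'500':(564,-319,41,58,19),'200L':(536.2,-93,31,44,14.5),'200R':(678,-148,31,44,14.5),'100':(454.3,-76,25,35,11.5)}
def weights(tag,names):
    o=ctrl.get_obs();p,d=ctrl.read_camera("wrist");c=ctrl.get_calibration("wrist")
    print(o['t'],o['position'])
    np.savez(f'pics/{tag}.npz',p=p,d=d,**{k:c[k] for k in c});cv2.imwrite(f'pics/{tag}.png',p[:,:,::-1])
    P=cloud(c,d,np.ones((384,512),bool),True)
    for n in names:
        x,y,hb,h,r=G[n];s=P[np.hypot(P[:,0]-x,P[:,1]-y)<r+12]
        k=s[s[:,2]>h-4];b=s[(s[:,2]>hb-4)&(s[:,2]<hb+5)]
        if len(k)<4 or len(b)<4: print(n,'few',len(k),len(b));continue
        print(n,'knob',k.mean(0),len(k),'body circ',cv2.minEnclosingCircle(b[:,:2].astype(np.float32)),'maxz',np.percentile(s[:,2],98))
    ks=[n for n in names]
    for n in ks: print(n,'predicted knob px',proj(c,(G[n][0],G[n][1],G[n][3]),True))
E
python3 -c "
from wt import *
weights('w2',['200L','200R','100','500'])"
```

```text
2.2 [ 556.1 -239.8  253. ]
200L knob [535.9 -92.2  44.6] 153 body circ ((535.3638916015625, -91.27261352539062), 14.982917785644531) maxz 45.580782782977906
200R knob [ 675.9 -145.6   44.3] 144 body circ ((676.279296875, -145.41163635253906), 14.788891792297363) maxz 45.381345701200615
100 knob [454.3 -75.4  35.7] 83 body circ ((453.80078125, -74.73921203613281), 11.881392478942871) maxz 36.324359838569464
500 knob [ 564.3 -314.4   57.9] 225 body circ ((564.39892578125, -315.200927734375), 18.962526321411133) maxz 58.88693474067805
200L predicted knob px [[242.7  43.2]]
200R predicted knob px [[368.2  95.2]]
100 predicted knob px [[172.6  35.5]]
500 predicted knob px [[268.8 241.7]]
```

View pics/w2.png

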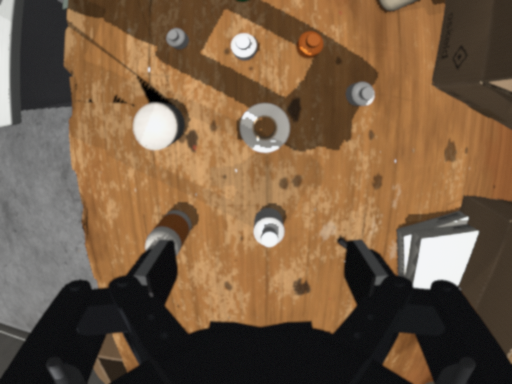

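send_rows([
  [-4.5,0,0,0,0,0,-1],
  [-4.5,0,0,0,0,0,-1],
  [-4.5,0,0,0,0,0,-1],
  [-3.0,0,0,0,0,0,-1],
  [0,0,0,0,0,0,-1],
  [0,0,0,0,0,0,-1],
])

```text
t: 2.85
position: [555.3, -396.9, 252.7]
eef_rot: [-2.222, -2.219, -0.001]
contact_force: [-0.1, 0.6, -0.1]
gripper_width: 85.6
grasp_force: 0.0
```

```bash
python3 -c "
from wt import *
weights('w3',['200L','200R','100','500'])"
```

```text
2.85 [ 555.3 -396.9  252.7]
200L few 0 0
200R few 0 0
100 few 0 0
500 knob [ 564.5 -318.2   58.6] 272 body circ ((564.5125732421875, -318.4621887207031), 18.931297302246094) maxz 59.64069276198268
200L predicted knob px [[245.3 -73.7]]
200R predicted knob px [[365.2 -29.7]]
100 predicted knob px [[180.7 -74.5]]
500 predicted knob px [[269.8 102.2]]
```

View pics/w3.png

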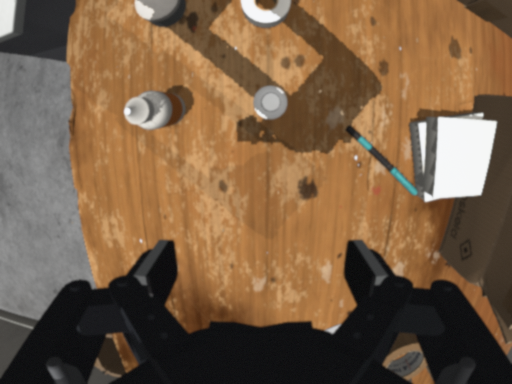

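Both wrist views show the 500 weight, at (268,231) and then (270,102). w2 was taken while the arm was still settling, so I check against the static w0 frame.

Run:
```python
from wt import *
for tag in ('w0','w2','w3'):
    z=np.load(f'pics/{tag}.npz');P=cloud(z,z['d'],np.ones((384,512),bool),True)
    R,t=rt(z);print(tag,'cam',-R.T@t,z['rvec'],'bench z',np.median(P[(abs(P[:,2])<15)][:,2]))
    for n in G:
        x,y,hb,h,r=G[n];s=P[np.hypot(P[:,0]-x,P[:,1]-y)<r+12]
        k=s[s[:,2]>h-4];b=s[(s[:,2]>hb-4)&(s[:,2]<hb+5)]
        if len(k)>4 and len(b)>4: print(n,k.mean(0),cv2.minEnclosingCircle(b[:,:2].astype(np.float32)))
o=ctrl.get_obs();c=ctrl.get_calibration('wrist');R,t=rt(c);print(o['position'],-R.T@t,c['rvec'])
```

```text
w0 cam [573.9  70.1 374.6] [-2.9 -0.   0. ] bench z -0.4378917081699285
200L [536.3 -94.1  44.1] ((536.34033203125, -94.92218780517578), 14.689471244812012)
200R [ 677.  -148.1   44. ] ((677.461669921875, -149.493896484375), 14.890369415283203)
100 [455.4 -77.7  35.2] ((455.0769958496094, -78.32205963134766), 12.048239707946777)
w2 cam [ 555.  -166.3  374. ] [-2.9  0.   0. ] bench z -1.003885275660224
500 [ 564.3 -314.4   57.9] ((564.39892578125, -315.200927734375), 18.962526321411133)
200L [535.9 -92.2  44.6] ((535.3638916015625, -91.27261352539062), 14.982917785644531)
200R [ 675.9 -145.6   44.3] ((676.279296875, -145.41163635253906), 14.788891792297363)
100 [454.3 -75.4  35.7] ((453.80078125, -74.73921203613281), 11.881392478942871)
w3 cam [ 554.4 -326.   374.3] [-2.9 -0.   0. ] bench z -1.005747369855186
500 [ 564.5 -318.2   58.6] ((564.5125732421875, -318.4621887207031), 18.931297302246094)
[ 555.4 -395.9  252.9] [ 554.4 -326.   374.3] [-2.9 -0.   0. ]
```

send_rows([
  [3.9,0.45,0,0,0,0,-0.6],
  [3.9,0.45,0,0,0,0,-0.6],
  [0,0,4,0,0,0,-0.6],
  [0,0,4,0,0,0,-0.6],
  [0,0,4,0,0,0,-0.6],
  [0,0,3,0,0,0,-0.6],
  [0,0,0,0,0,0,-0.6],
  [0,0,0,0,0,0,-0.6],
])

```text
t: 3.7
position: [564.7, -317.4, 103.6]
eef_rot: [-2.219, -2.222, -0.0]
contact_force: [-1.6, -0.0, -0.1]
gripper_width: 67.7
grasp_force: 0.0
```

```bash
python3 -c "
from wt import *
for i in range(3):
  o=ctrl.get_obs();print(o['t'],o['position'],o['gripper_width'],ctrl.tips_ahead)
  ctrl.read_camera('side')
weights('w4',['500'])"
```

```text
3.7 [ 564.7 -317.4  103.6] 67.70608933471541 22.0
3.75 [ 565.7 -318.4  105. ] 68.61874049896262 22.0
3.8 [ 566.1 -319.   105.7] 68.2944022269574 22.0
3.85 [ 566.2 -319.3  105.9]
500 knob [ 564.  -306.1  168.1] 15026 body circ ((564.7730102539062, -319.12432861328125), 19.06179428100586) maxz 187.9861302800113
500 predicted knob px [[258.6 224.4]]
```

send_rows([
  [0,-0.1,3,0,0,0,-0.6],
  [0,0,2.6,0,0,0,-0.6],
  [0,0,0,0,0,0,-0.6],
  [0,0,0,0,0,0,0.3],
  [0,0,0,0,0,0,0.3],
  [0,0,0,0,0,0,0.3],
  [0,0,0,0,0,0,0.3],
  [0,0,0,0,0,0,0.3],
], grip_force=40)

```text
t: 4.7
position: [565.6, -319.8, 49.8]
eef_rot: [2.218, 2.218, 0.002]
contact_force: [1.8, 0.9, 6.9]
gripper_width: 35.3
grasp_force: 39.8
```

send_rows([
  [0,0,-1,0,0,0,0.3],
  [0,0,-2,0,0,0,0.3],
  [0,0,-3,0,0,0,0.3],
  [0,0,-4,0,0,0,0.3],
  [0,0,0,0,0,0,0.3],
], grip_force=60)

```text
t: 5.2
position: [566.2, -320.7, 153.0]
eef_rot: [2.214, 2.215, 0.003]
contact_force: [1.8, -1.2, -4.1]
gripper_width: 34.2
grasp_force: 60.7
```

Run:
```python
from h import *
p,d=ctrl.read_camera('side');q,_=ctrl.read_camera('wrist')
o=ctrl.get_obs();print(o['position'],o['gripper_width'],o['contact_force'],o['grasp_force'],o['eef_rot'])
u,v=proj(ctrl.get_calibration('side'),o['position'])[0].astype(int);print(u,v)
a=cv2.resize(p[v-50:v+50,u-60:u+60],(480,400),interpolation=cv2.INTER_CUBIC)
b=cv2.resize(q[200:384,160:360],(320,294));b=cv2.copyMakeBorder(b,0,106,0,0,0)
cv2.imwrite('pics/g1.png',np.hstack([a,b])[:,:,::-1])
```

```text
[ 563.31604106 -318.83436063  147.96091421] 34.160402648069955 [-0.47021185  0.13701987 -6.11067989] 60.61623704619706 [ 2.22068657e+00  2.22077741e+00 -5.81616100e-05]
252 111
```

View pics/g1.png

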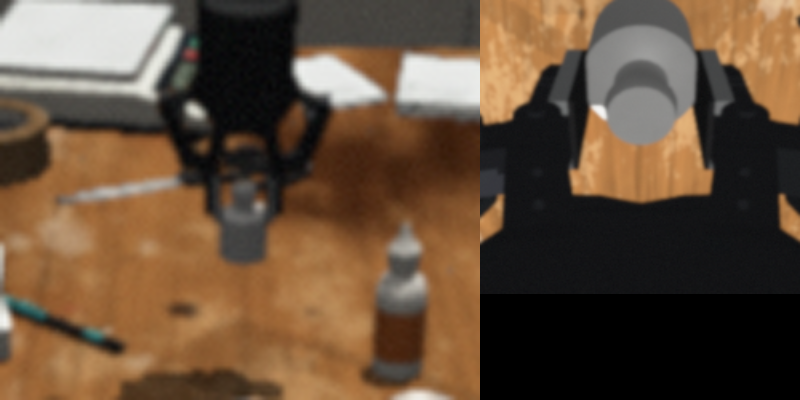

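The 500 weight is held upright by its body; the bottle was not touched. I carry it to just before the tray and look again at the wells with the arm settled.

send_rows([
  [4.8,-0.6,-2,0,0,0,0.3],
  [4.8,-0.6,-2,0,0,0,0.3],
  [4.8,-0.6,-2,0,0,0,0.3],
  [4.8,-0.6,0,0,0,0,0.3],
  [4.8,-0.6,0,0,0,0,0.3],
  [4.8,-0.6,0,0,0,0,0.3],
  [4.8,-0.6,0,0,0,0,0.3],
  [4.8,-0.5,0,0,0,0,0.3],
])

```text
t: 6.1
position: [514.4, 60.3, 202.2]
eef_rot: [-2.219, -2.218, 0.007]
contact_force: [1.5, 0.5, -4.8]
gripper_width: 33.9
grasp_force: 61.3
```

send_rows([
  [1.5,0,0,0,0,0,0.3],
  [0,0,0,0,0,0,0.3],
  [0,0,0,0,0,0,0.3],
  [0,0,0,0,0,0,0.3],
  [0,0,0,0,0,0,0.3],
  [0,0,0,0,0,0,0.3],
])

```text
t: 6.7
position: [517.4, 72.5, 204.4]
eef_rot: [-2.223, -2.219, 0.001]
contact_force: [-0.3, -0.1, -3.7]
gripper_width: 34.1
grasp_force: 61.3
```

```bash
python3 -c "
from wl import *
wells('w5');wells('w6')
print(ctrl.get_obs()['position'])"
```

```text
6.7 [517.4  72.5 204.4] 22.0
top z 38.65697078557878 14709 ((515.8087158203125, 187.17161560058594), (136.9906768798828, 136.56222534179688), 2.2185444831848145)
hole 480.36136485760346 219.3951280673473 w,h [43.5 43. ] area dia 42.15594969353796
hole 548.5597165991903 222.11234817813767 w,h [34.  33.5] area dia 33.17703402089385
hole 482.7782408738143 151.24144869215291 w,h [33.5 34. ] area dia 33.27762152007574
hole 551.1593658740092 153.7866082603254 w,h [28.5 27.5] area dia 27.622251848510583
6.75 [517.5  72.7 204.5] 22.0
top z 38.612742821946995 14694 ((515.6378784179688, 187.21875), (136.87281799316406, 137.2035369873047), 2.414611577987671)
hole 480.38649864986496 219.44581458145814 w,h [42.5 43. ] area dia 42.050106037333094
hole 548.5269757946924 222.1764362787985 w,h [34.  33.5] area dia 33.03762400240396
hole 551.2180984153462 153.74478732276896 w,h [28.5 29.5] area dia 27.628013085792652
hole 482.85522129013594 151.1576511426092 w,h [33. 34.] area dia 33.17223653203631
[517.5  72.9 204.6]
```

send_rows([
  [3.6,-0.9,0,0,0,0,0.3],
  [3.6,-0.9,0,0,0,0,0.3],
  [3.6,-0.9,0,0,0,0,0.3],
  [3.8,-1.0,0,0,0,0,0.3],
  [0,0,4,0,0,0,0.3],
  [0,0,4,0,0,0,0.3],
  [0,0,1.4,0,0,0,0.3],
  [0,0,0,0,0,0,0.3],
])

```text
t: 7.6
position: [478.3, 218.9, 108.1]
eef_rot: [-2.22, -2.22, 0.009]
contact_force: [-0.1, 0.1, -4.3]
gripper_width: 33.9
grasp_force: 61.6
```

send_rows([
  [0,0,0,0,0,0,0.3],
  [0,0,0,0,0,0,0.3],
  [0,0,0,0,0,0,0.3],
])

```text
t: 7.9
position: [481.7, 220.0, 112.2]
eef_rot: [2.221, 2.22, 0.005]
contact_force: [-0.0, 0.1, -5.3]
gripper_width: 34.5
grasp_force: 61.6
```

```bash
python3 -c "
from plant import ctrl
import cv2
p,d=ctrl.read_camera('wrist');cv2.imwrite('pics/w7.png',p[:,:,::-1])
o=ctrl.get_obs();print(o['position'],o['eef_rot'],o['contact_force'])"
```

```text
[481.41539472 219.92473654 111.98481216] [2.22102314 2.22014425 0.00417517] [ 0.12951074  0.46106711 -5.08789222]
```

View pics/w7.png

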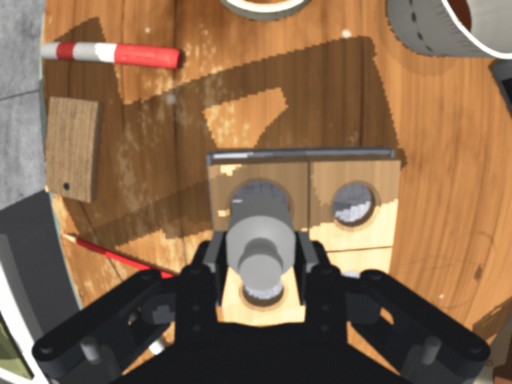

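The weight is above the 500 well at (262,205), with small offsets to trim. I lower it gently and watch the force.

send_rows([
  [-0.1,-0.1,1.2,0,0,0,0.3],
  [0,0,1.0,0,0,0,0.3],
  [0,0,0.8,0,0,0,0.3],
  [0,0,0.6,0,0,0,0.3],
  [0,0,0.2,0,0,0,0.3],
  [0,0,0,0,0,0,0.3],
  [0,0,0,0,0,0,0.3],
])

```text
t: 8.65
position: [479.6, 218.9, 72.7]
eef_rot: [2.221, 2.221, 0.001]
contact_force: [-0.6, 0.4, -4.9]
gripper_width: 33.8
grasp_force: 61.6
```

send_rows([
  [0,0,0.2,0,0,0,0.3],
  [0,0,0,0,0,0,0.3],
  [0,0,0,0,0,0,0.3],
])

```text
t: 8.95
position: [479.4, 218.7, 70.7]
eef_rot: [2.221, 2.221, 0.0]
contact_force: [-0.4, 0.0, -4.4]
gripper_width: 34.5
grasp_force: 61.6
```

send_rows([
  [0,0,0.1,0,0,0,0.3],
  [0,0,0,0,0,0,0.3],
  [0,0,0,0,0,0,0.3],
])

```text
t: 9.25
position: [479.5, 218.8, 70.0]
eef_rot: [2.221, 2.221, 0.001]
contact_force: [-0.1, -0.1, 0.2]
gripper_width: 34.2
grasp_force: 62.0
```

send_rows([
  [0,0,0.1,0,0,0,0.3],
  [0,0,0,0,0,0,0.3],
  [0,0,0,0,0,0,0.3],
])

```text
t: 9.55
position: [479.6, 218.9, 69.9]
eef_rot: [2.221, 2.221, 0.002]
contact_force: [-2.2, -0.6, 7.4]
gripper_width: 34.2
grasp_force: 63.0
```

send_rows([
  [0,0,0,0,0,0,-0.3],
  [0,0,0,0,0,0,-0.3],
  [0,0,0,0,0,0,-0.3],
  [0,0,-3,0,0,0,-0.3],
  [0,0,-4,0,0,0,-0.3],
  [0,0,-4,0,0,0,-0.3],
])

```text
t: 10.15
position: [478.9, 218.5, 179.1]
eef_rot: [-2.221, -2.221, 0.003]
contact_force: [0.7, -0.2, -0.0]
gripper_width: 55.6
grasp_force: 0.0
```

send_rows([
  [-4.5,0.8,0,0,0,0,-0.3],
  [-4.5,0.8,0,0,0,0,-0.3],
  [-4.5,0.8,0,0,0,0,-0.3],
  [-4.5,0.8,0,0,0,0,-0.3],
  [-4.5,0.8,0,0,0,0,-0.3],
  [-4.5,0.8,0,0,0,0,-0.3],
  [-4.3,0.8,0,0,0,0,-0.3],
  [0,0,2,0,0,0,-0.3],
])

```text
t: 10.95
position: [539.5, -100.5, 160.9]
eef_rot: [2.22, 2.209, 0.005]
contact_force: [0.2, 0.2, 0.6]
gripper_width: 55.9
grasp_force: 0.0
```

send_rows([
  [0,0,3,0,0,0,-0.3],
  [0,0,0,0,0,0,-0.3],
  [0,0,0,0,0,0,-0.3],
  [0,0,0,0,0,0,-0.3],
])

```text
t: 11.35
position: [536.2, -94.2, 129.7]
eef_rot: [2.22, 2.221, 0.001]
contact_force: [-0.0, 0.4, 0.6]
gripper_width: 55.6
grasp_force: 0.0
```

```bash
python3 -c "
from wt import *
ctrl.read_camera('side');weights('w8',['200L'])
z=np.load('pics/w8.npz');P=cloud(z,z['d'],np.ones((384,512),bool),True)
o=ctrl.get_obs();print(o['position'],o['gripper_width'])
s=P[np.hypot(P[:,0]-536,P[:,1]+94)<25];k=s[(s[:,2]>40)&(s[:,2]<48)];print(k.mean(0),len(k))"
```

```text
11.4 [536.4 -94.1 129.9]
200L knob [536.7 -80.5 194.1] 12187 body circ ((536.6284790039062, -95.01074981689453), 14.701635360717773) maxz 212.4321874520192
200L predicted knob px [[261.3 203.8]]
[536.4 -94.1 130. ] 55.722772126732615
[536.7 -94.1  44.4] 352
```

Aligned within about 1 mm. I descend and grasp.

send_rows([
  [0,0,4,0,0,0,-0.3],
  [0,0,3,0,0,0,-0.3],
  [0,0,1.9,0,0,0,-0.3],
  [0,0,0,0,0,0,-0.3],
  [0,0,0,0,0,0,0.5],
  [0,0,0,0,0,0,0.5],
  [0,0,0,0,0,0,0.5],
  [0,0,0,0,0,0,0.5],
], grip_force=50)

```text
t: 12.25
position: [537.0, -94.5, 41.5]
eef_rot: [2.219, 2.219, 0.004]
contact_force: [-0.8, 0.5, 7.2]
gripper_width: 26.0
grasp_force: 49.2
```

send_rows([
  [0,0,0,0,0,0,0.5],
  [0,0,-1,0,0,0,0.5],
  [0,0,-2,0,0,0,0.5],
  [0,0,-4,0,0,0,0.5],
  [0,0,-4,0,0,0,0.5],
  [0,0,-4,0,0,0,0.5],
  [0,0,0,0,0,0,0.5],
])

```text
t: 12.95
position: [538.9, -95.2, 196.2]
eef_rot: [2.214, 2.214, 0.01]
contact_force: [0.5, -0.3, -0.7]
gripper_width: 25.5
grasp_force: 49.6
```

send_rows([
  [4.5,0.2,0,0,0,0,0.5],
  [4.5,0.2,0,0,0,0,0.5],
  [4.5,0.2,0,0,0,0,0.5],
  [4.5,0.2,0,0,0,0,0.5],
  [4.5,0.2,0,0,0,0,0.5],
  [4.5,0.2,0,0,0,0,0.5],
  [4.5,0,0,0,0,0,0.5],
  [0,0,0,0,0,0,0.5],
])

```text
t: 13.75
position: [546.5, 226.1, 188.9]
eef_rot: [-2.214, -2.225, -0.002]
contact_force: [0.2, -0.7, -1.6]
gripper_width: 26.0
grasp_force: 49.6
```

send_rows([
  [0.2,0,4,0,0,0,0.5],
  [0,0,4,0,0,0,0.5],
  [0,0,0,0,0,0,0.5],
  [0,0,0,0,0,0,0.5],
  [0,0,0,0,0,0,0.5],
])

```text
t: 14.25
position: [548.7, 222.7, 111.3]
eef_rot: [2.221, 2.22, 0.004]
contact_force: [-0.1, -0.2, -1.6]
gripper_width: 25.5
grasp_force: 50.0
```

```bash
python3 -c "
from plant import ctrl
import cv2
p,d=ctrl.read_camera('wrist');p,d=ctrl.read_camera('side');cv2.imwrite('pics/s9.png',p[:,:,::-1])
o=ctrl.get_obs();print(o['position'],o['eef_rot'],o['contact_force'])"
```

```text
[548.98349241 222.85271128 111.8258398 ] [2.22058053 2.2195261  0.00574385] [ 0.56432777 -0.33304115 -1.76257257]
```

send_rows([
  [0,0,1.4,0,0,0,0.5],
  [0,0,1.2,0,0,0,0.5],
  [0,0,1.0,0,0,0,0.5],
  [0,0,0.6,0,0,0,0.5],
  [0,0,0.2,0,0,0,0.5],
  [0,0,0,0,0,0,0.5],
  [0,0,0,0,0,0,0.5],
])

```text
t: 15.05
position: [547.4, 222.8, 65.7]
eef_rot: [2.221, 2.221, 0.0]
contact_force: [-0.5, -0.2, -1.1]
gripper_width: 25.7
grasp_force: 50.0
```

send_rows([
  [0,0,0.1,0,0,0,0.5],
  [0,0,0,0,0,0,0.5],
  [0,0,0,0,0,0,0.5],
])

```text
t: 15.35
position: [547.5, 222.9, 65.6]
eef_rot: [2.221, 2.221, 0.001]
contact_force: [-1.6, -0.3, 6.0]
gripper_width: 25.9
grasp_force: 50.7
```

send_rows([
  [0,0,0.1,0,0,0,0.5],
  [0,0,0,0,0,0,0.5],
  [0,0,0,0,0,0,0.5],
])

```text
t: 15.65
position: [547.5, 222.9, 65.5]
eef_rot: [2.221, 2.221, 0.002]
contact_force: [-3.3, -0.9, 11.6]
gripper_width: 25.8
grasp_force: 51.4
```

send_rows([
  [0,0,-0.1,0,0,0,0.5],
  [0,0,0,0,0,0,-0.05],
  [0,0,0,0,0,0,-0.05],
  [0,0,0,0,0,0,-0.05],
  [0,0,-3,0,0,0,-0.05],
  [0,0,-4,0,0,0,-0.05],
  [0,0,-4,0,0,0,-0.05],
])

```text
t: 16.35
position: [546.8, 222.5, 174.8]
eef_rot: [-2.221, -2.221, 0.003]
contact_force: [0.8, 0.6, -0.4]
gripper_width: 44.6
grasp_force: 0.0
```

Run:
```python
from h import *
np.set_printoptions(precision=0,suppress=True)
o=ctrl.get_obs();print(o['position'],o['gripper_width'])
for tag in('w0','w2','scene0','side0'):
    z=np.load(f'pics/{tag}.npz');f=tag[0]=='w';c=z if f else ctrl.get_calibration(tag[:-1])
    P=cloud(c,z['d'],np.ones((384,512),bool),f)
    s=P[(P[:,2]>60)&(P[:,2]<230)&(P[:,1]>-230)&(P[:,1]<-60)&(P[:,0]>640)]
    if len(s): print(tag,len(s),np.percentile(s[:,0],[0,1,5,50]),s[s[:,0].argsort()[:3]])
```

```text
[547. 223. 175.] 44.61553744096591
w0 5039 [784. 786. 788. 796.] [[ 784. -101.  201.]
 [ 784. -103.  201.]
 [ 785. -102.  196.]]
w2 3942 [781. 784. 786. 794.] [[ 781. -120.  149.]
 [ 782. -119.  161.]
 [ 782. -117.  165.]]
scene0 7050 [778. 784. 788. 900.] [[ 778. -122.  195.]
 [ 779. -122.  202.]
 [ 779. -119.  201.]]
side0 5511 [781. 786. 793. 985.] [[ 781. -115.  207.]
 [ 781. -119.  181.]
 [ 782. -115.  204.]]
```

send_rows([
  [-4.6,1.6,0,0,0,0,-0.3],
  [-4.6,1.6,0,0,0,0,-0.3],
  [-4.6,1.6,0,0,0,0,-0.3],
  [-4.6,1.6,0,0,0,0,-0.3],
  [-4.6,1.6,0,0,0,0,-0.3],
  [-4.6,1.6,0,0,0,0,-0.3],
  [-4.6,1.6,0,0,0,0,-0.3],
  [-4.6,1.6,0,0,0,0,-0.3],
])

```text
t: 17.15
position: [675.7, -147.2, 174.2]
eef_rot: [-2.221, -2.221, 0.0]
contact_force: [1.0, 0.3, 0.7]
gripper_width: 55.6
grasp_force: 0.0
```

send_rows([
  [-0.4,0.2,2,0,0,0,-0.3],
  [0,0,2.5,0,0,0,-0.3],
  [0,0,0,0,0,0,-0.3],
  [0,0,0,0,0,0,-0.3],
  [0,0,0,0,0,0,-0.3],
])

```text
t: 17.65
position: [678.1, -149.0, 130.8]
eef_rot: [2.22, 2.221, 0.001]
contact_force: [0.8, -0.2, 0.3]
gripper_width: 55.5
grasp_force: 0.0
```

```bash
cat >> wt.py <<'E'
def near(tag,n):
    ctrl.read_camera('side');o=ctrl.get_obs()
    p,d=ctrl.read_camera('wrist');z=ctrl.get_calibration('wrist');P=cloud(z,d,np.ones((384,512),bool),True);x,y,hb,h,r=G[n]
    s=P[np.hypot(P[:,0]-x,P[:,1]-y)<r+10];k=s[(s[:,2]>h-4)&(s[:,2]<h+4)];b=s[(s[:,2]>hb-4)&(s[:,2]<hb+4)]
    print(o['t'],o['position'],o['eef_rot'],o['gripper_width'],'knob',k.mean(0),len(k),cv2.minEnclosingCircle(b[:,:2].astype(np.float32)))
    cv2.imwrite(f'pics/{tag}.png',p[:,:,::-1])
E
python3 -c "
from wt import *
near('w10','200R')"
```

```text
17.7 [ 678.3 -149.   131.1] [2.2 2.2 0. ] 55.44956451138931 knob [ 677.9 -148.4   44.4] 350 ((677.8963012695312, -149.33648681640625), 14.617801666259766)
```

Aligned. I descend 90 mm, grasp and lift.

send_rows([
  [0,0,4,0,0,0,-0.3],
  [0,0,3,0,0,0,-0.3],
  [0,0,2,0,0,0,-0.3],
  [0,0,0,0,0,0,-0.3],
  [0,0,0,0,0,0,0.5],
  [0,0,0,0,0,0,0.5],
  [0,0,0,0,0,0,0.5],
  [0,0,0,0,0,0,0.5],
], grip_force=50)

```text
t: 18.55
position: [678.9, -149.5, 42.1]
eef_rot: [2.219, 2.219, 0.003]
contact_force: [-1.1, 0.1, 7.1]
gripper_width: 25.1
grasp_force: 49.3
```

send_rows([
  [0,0,0,0,0,0,0.5],
  [0,0,-1,0,0,0,0.5],
  [0,0,-2,0,0,0,0.5],
  [0,0,-4,0,0,0,0.5],
  [0,0,-4,0,0,0,0.5],
  [0,0,-4,0,0,0,0.5],
  [0,0,0,0,0,0,0.5],
  [0,0,0,0,0,0,0.5],
])

```text
t: 19.35
position: [677.8, -149.5, 191.5]
eef_rot: [2.22, 2.219, 0.002]
contact_force: [0.3, 0.8, -2.8]
gripper_width: 25.1
grasp_force: 49.5
```

send_rows([
  [3.8,-2.4,0,0,0,0,0.5],
  [3.8,-2.4,0,0,0,0,0.5],
  [3.8,-2.4,0,0,0,0,0.5],
  [3.8,-2.4,0,0,0,0,0.5],
  [3.8,-2.4,0,0,0,0,0.5],
  [3.8,-2.4,0,0,0,0,0.5],
  [3.8,-2.4,0,0,0,0,0.5],
  [3.4,-2.7,0,0,0,0,0.5],
])

```text
t: 20.15
position: [479.8, 151.9, 187.8]
eef_rot: [-2.22, -2.22, 0.005]
contact_force: [0.7, 0.7, -2.4]
gripper_width: 24.9
grasp_force: 49.6
```

send_rows([
  [0,0,4,0,0,0,0.5],
  [0,0,4,0,0,0,0.5],
  [0,0,0,0,0,0,0.5],
  [0,0,0,0,0,0,0.5],
  [0,0,0,0,0,0,0.5],
  [0,0,0,0,0,0,0.5],
])

```text
t: 20.75
position: [483.9, 150.7, 111.2]
eef_rot: [2.221, 2.219, 0.004]
contact_force: [0.4, -0.4, -2.3]
gripper_width: 24.7
grasp_force: 50.0
```

```bash
python3 -c "
from plant import ctrl
ctrl.read_camera('side')
o=ctrl.get_obs();print(o['position'],o['eef_rot'],o['contact_force'])"
```

```text
[483.78127189 150.68759391 111.1717195 ] [2.2209584  2.21942117 0.0043503 ] [ 1.3739285   0.24734667 -1.67826793]
```

send_rows([
  [0.05,0,1.4,0,0,0,0.5],
  [0,0,1.2,0,0,0,0.5],
  [0,0,1.0,0,0,0,0.5],
  [0,0,0.6,0,0,0,0.5],
  [0,0,0,0,0,0,0.5],
  [0,0,0,0,0,0,0.5],
  [0,0,0.1,0,0,0,0.5],
  [0,0,0,0,0,0,0.5],
])

```text
t: 21.6
position: [482.6, 151.3, 66.9]
eef_rot: [2.221, 2.221, 0.001]
contact_force: [0.3, -0.1, -1.9]
gripper_width: 25.0
grasp_force: 50.0
```

send_rows([
  [0,0,0.1,0,0,0,0.5],
  [0,0,0,0,0,0,0.5],
  [0,0,0,0,0,0,0.5],
])

```text
t: 21.9
position: [482.7, 151.4, 66.1]
eef_rot: [2.221, 2.221, 0.001]
contact_force: [-0.5, 0.1, 4.0]
gripper_width: 24.6
grasp_force: 50.5
```

send_rows([
  [0,0,0.1,0,0,0,0.5],
  [0,0,0,0,0,0,0.5],
  [0,0,0,0,0,0,0.5],
])

```text
t: 22.2
position: [482.7, 151.4, 66.0]
eef_rot: [2.221, 2.221, 0.002]
contact_force: [-3.0, 0.2, 12.2]
gripper_width: 24.3
grasp_force: 51.5
```

send_rows([
  [0,0,-0.1,0,0,0,0.5],
  [0,0,0,0,0,0,-0.05],
  [0,0,0,0,0,0,-0.05],
  [0,0,0,0,0,0,-0.05],
  [0,0,-3,0,0,0,-0.05],
  [0,0,-4,0,0,0,-0.05],
  [0,0,-3,0,0,0,-0.05],
])

```text
t: 22.9
position: [482.6, 151.3, 166.9]
eef_rot: [2.221, 2.221, 0.0]
contact_force: [0.8, 0.5, -0.6]
gripper_width: 44.8
grasp_force: 0.0
```

send_rows([
  [-4.5,-0.6,0,0,0,0,-0.2],
  [-4.5,-0.6,0,0,0,0,-0.2],
  [-4.5,-0.6,0,0,0,0,-0.2],
  [-4.5,-0.6,0,0,0,0,-0.2],
  [-4.5,-0.4,0,0,0,0,-0.2],
  [-0.5,0,2,0,0,0,-0.2],
  [0,0,2,0,0,0,-0.2],
  [0,0,0,0,0,0,-0.2],
])

```text
t: 23.7
position: [452.2, -79.0, 123.5]
eef_rot: [-2.22, -2.216, 0.004]
contact_force: [-1.2, 0.5, -0.3]
gripper_width: 51.0
grasp_force: 0.0
```

send_rows([
  [0,0,0,0,0,0,-0.2],
  [0,0,0,0,0,0,-0.2],
  [0,0,0,0,0,0,-0.2],
])

```text
t: 24.0
position: [455.1, -78.5, 126.5]
eef_rot: [2.219, 2.221, 0.001]
contact_force: [-0.5, 0.2, -0.1]
gripper_width: 51.1
grasp_force: 0.0
```

```bash
python3 -c "
from wt import *
near('w11','100')"
```

```text
24.05 [455.  -78.5 126.4] [2.2 2.2 0. ] 51.009848733600506 knob [454.5 -77.7  35.3] 215 ((454.42437744140625, -78.52690887451172), 11.694635391235352)
```

send_rows([
  [0,0,4,0,0,0,-0.2],
  [0,0,3,0,0,0,-0.2],
  [0,0,2,0,0,0,-0.2],
  [0,0,0,0,0,0,-0.2],
  [0,0,0,0,0,0,0.6],
  [0,0,0,0,0,0,0.6],
  [0,0,0,0,0,0,0.6],
  [0,0,0,0,0,0,0.6],
], grip_force=40)

```text
t: 24.9
position: [455.4, -79.0, 36.9]
eef_rot: [2.22, 2.22, 0.002]
contact_force: [0.9, -0.3, 7.1]
gripper_width: 19.5
grasp_force: 39.5
```

send_rows([
  [0,0,0,0,0,0,0.6],
  [0,0,-1,0,0,0,0.6],
  [0,0,-2,0,0,0,0.6],
  [0,0,-4,0,0,0,0.6],
  [0,0,-4,0,0,0,0.6],
  [0,0,-4,0,0,0,0.6],
  [0,0,0,0,0,0,0.6],
  [0,0,0,0,0,0,0.6],
])

```text
t: 25.7
position: [454.7, -78.9, 187.0]
eef_rot: [2.22, 2.219, 0.002]
contact_force: [0.2, 0.2, -1.1]
gripper_width: 19.7
grasp_force: 39.4
```

send_rows([
  [3.9,1.6,0,0,0,0,0.6],
  [3.9,1.6,0,0,0,0,0.6],
  [3.9,1.6,0,0,0,0,0.6],
  [3.9,1.6,0,0,0,0,0.6],
  [3.9,1.6,0,0,0,0,0.6],
  [3.8,1.7,0,0,0,0,0.6],
  [0,0,4,0,0,0,0.6],
  [0,0,3.5,0,0,0,0.6],
])

```text
t: 26.5
position: [550.9, 155.7, 108.2]
eef_rot: [-2.218, -2.224, 0.002]
contact_force: [-0.5, -0.5, -1.7]
gripper_width: 19.6
grasp_force: 39.4
```

send_rows([
  [0,0,0,0,0,0,0.6],
  [0,0,0,0,0,0,0.6],
  [0,0,0,0,0,0,0.6],
  [0,0,0,0,0,0,0.6],
])

```text
t: 26.9
position: [552.6, 154.1, 112.3]
eef_rot: [2.221, 2.219, 0.004]
contact_force: [-0.2, -0.0, -0.7]
gripper_width: 20.0
grasp_force: 39.4
```

```bash
python3 -c "
from plant import ctrl
ctrl.read_camera('side')
o=ctrl.get_obs();print(o['position'],o['eef_rot'],o['contact_force'])"
```

```text
[552.55045127 154.13253949 112.3765506 ] [2.22085851 2.21940148 0.00446642] [ 0.07403069  1.1297241  -0.38822932]
```

send_rows([
  [-0.05,0,1.4,0,0,0,0.6],
  [0,0,1.2,0,0,0,0.6],
  [0,0,1.0,0,0,0,0.6],
  [0,0,0.6,0,0,0,0.6],
  [0,0,0.4,0,0,0,0.6],
  [0,0,0,0,0,0,0.6],
  [0,0,0,0,0,0,0.6],
])

```text
t: 27.65
position: [551.0, 153.7, 65.0]
eef_rot: [-2.221, -2.221, 0.001]
contact_force: [-3.0, -0.0, 4.1]
gripper_width: 20.2
grasp_force: 39.9
```

send_rows([
  [0,0,0.1,0,0,0,0.6],
  [0,0,0,0,0,0,0.6],
  [0,0,0,0,0,0,0.6],
])

```text
t: 27.95
position: [551.0, 153.7, 64.9]
eef_rot: [-2.221, -2.222, 0.0]
contact_force: [-3.1, -1.0, 11.0]
gripper_width: 19.7
grasp_force: 40.6
```

Seated. I release, retreat, and check from above.

send_rows([
  [0,0,-0.1,0,0,0,0.6],
  [0,0,0,0,0,0,0.1],
  [0,0,0,0,0,0,0.1],
  [0,0,0,0,0,0,0.1],
  [0,0,-3,0,0,0,0.1],
  [0,0,-4,0,0,0,0.1],
  [0,0,-4,0,0,0,0.1],
  [0,0,-4,0,0,0,-0.5],
])

```text
t: 28.75
position: [551.2, 153.7, 215.7]
eef_rot: [-2.221, -2.221, 0.001]
contact_force: [0.3, -0.1, -0.3]
gripper_width: 52.0
grasp_force: 0.0
```

send_rows([
  [-4.5,-1.5,0,0,0,0,-0.5],
  [-4.5,-1.5,-2,0,0,0,-0.5],
  [0,0,-2,0,0,0,-0.5],
  [0,0,0,0,0,0,-0.5],
  [0,0,0,0,0,0,-0.5],
  [0,0,0,0,0,0,-0.5],
  [0,0,0,0,0,0,-0.5],
])

```text
t: 29.45
position: [521.3, 65.7, 252.7]
eef_rot: [-2.219, -2.222, 0.003]
contact_force: [-0.1, 0.2, -0.1]
gripper_width: 64.2
grasp_force: 0.0
```

Run:
```python
from wt import *
p,d=ctrl.read_camera('wrist');c=ctrl.get_calibration('wrist');P=cloud(c,d,np.ones((384,512),bool),True)
for n,x,y,top,hb,r in(('500',480.4,219.4,78,61,19),('200a',548.5,222.1,68,55,14.5),('200b',482.8,151.2,68,55,14.5),('100',551.2,153.8,63,53,11.5)):
    s=P[np.hypot(P[:,0]-x,P[:,1]-y)<r+6];k=s[s[:,2]>top-5];b=s[(s[:,2]>hb-3)&(s[:,2]<hb+3)]
    print(n,'expect top',top,'top z',np.percentile(k[:,2],50),'knob',k.mean(0),'body',cv2.minEnclosingCircle(b[:,:2].astype(np.float32)))
q,_=ctrl.read_camera('side');s,_=ctrl.read_camera('scene')
cv2.imwrite('pics/end.png',np.hstack([cv2.resize(p[20:240,140:380],(393,360)),cv2.resize(q[100:290,180:340],(303,360)) ])[:,:,::-1])
print(ctrl.get_obs()['t'],[(k,r['rect']) for k in('tin_clips','seal_bottle') for r in ctrl.trace('scene',k)[:1]])
```

```text
500 expect top 78 top z 78.58178116823808 knob [479.2 218.2  78.3] body ((478.9979248046875, 218.92147827148438), 18.527631759643555)
200a expect top 68 top z 68.474911932959 knob [546.2 221.4  68.4] body ((545.7088012695312, 222.0260467529297), 14.713125228881836)
200b expect top 68 top z 68.63525219986818 knob [482.  151.   68.5] body ((481.7950744628906, 151.56228637695312), 14.713066101074219)
100 expect top 63 top z 63.67646335515542 knob [550.5 154.1  63.4] body ((550.8475952148438, 153.9747314453125), 11.762552261352539)
29.6 [('tin_clips', [218.6, 220.7, 252.4, 252.2]), ('seal_bottle', [262.3, 229.9, 288.2, 295.5])]
```

View pics/end.png

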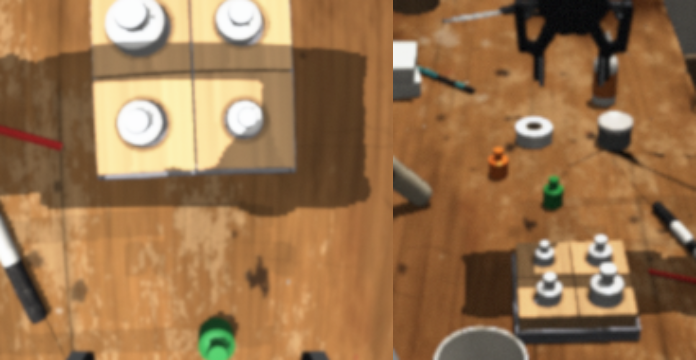

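The pictures show all four weights upright in their wells, with their tops at the seated heights. The tin and the bottle have not moved. I hand in.

```bash
python3 -c "
from plant import ctrl
print(ctrl.hand_in())"
```

```text
the job is handed in; nothing more can be done
None
```

All four check weights are upright and fully down in the wells bored for their sizes, the tin and bottle still stand where they were, and the job was handed in at about 30 s; no verdict came back.

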